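# Park two flow controllers in a row under the bench rack

## Task

Park the two loose flow controllers under the shelf of the low bench rack: slide one into each empty bay, keypad end facing out of the front, and push it fully home against the stop at the back, so that they stand in a row with the one already parked. Leave the parked controller where it is, and do not disturb the screwdriver, the jar or the carton.

Things in the scene. Friction and masses are not known exactly. Their poses are not given: they have to be found in the camera images.
- rack: Low rack screwed to the bench: three open-floored bays side by side under one flat blue shelf. Origin: on the bench below the middle of the shelf's front edge; x points into the bays, away from the robot, y along the front. Bays are centred at y = -80, 0 and 80 mm, each 74 mm wide between upright walls 6 mm thick that run from x = 0 to 116 mm and up to the shelf.
- shelf_edge (a point): Middle of the lower front edge of the rack's shelf, 64 mm above the bench. The shelf is 10 mm thick (top at 74 mm), 70 mm deep from this edge and 256 mm long.
- stop_rail (a point): Middle of the top front edge of the stop rail, 24 mm high, that crosses the back of all bays, 108.5 mm behind the shelf's front edge. A controller fully home touches it; its origin is then 48 mm behind the shelf's front edge and its keypad end stands 12 mm out of the front.
- mark1: Flat grey mat 110 x 54 mm on the bench in an empty bay (two mats, two empty bays; which ones varies); it does not obstruct sliding. Origin: on the bench where a controller's origin stands when fully home in that bay; axes parallel to the rack's.
- mark2: Flat grey mat 110 x 54 mm on the bench in an empty bay (two mats, two empty bays; which ones varies); it does not obstruct sliding. Origin: on the bench where a controller's origin stands when fully home in that bay; axes parallel to the rack's.
- unit_a: Loose flow controller: black box 120 long (its x) x 60 wide (y) x 50 mm tall, flat upright sides, 0.3 to 0.6 kg. A grey keypad with green display, 3 mm high, lies on the half of its top towards its keypad end (-x). Origin: centre of its underside. Starts on the bench beside the rack, keypad end roughly towards the robot's side. It may go in either empty bay.
- unit_b: Loose flow controller: black box 120 long (its x) x 60 wide (y) x 50 mm tall, flat upright sides, 0.3 to 0.6 kg. A grey keypad with green display, 3 mm high, lies on the half of its top towards its keypad end (-x). Origin: centre of its underside. Starts on the bench beside the rack, keypad end roughly towards the robot's side. It may go in either empty bay.
- unit_a_front (a point): Centre of unit_a's keypad end face, 25 mm above its underside, 60 mm along -x from its origin.
- unit_b_front (a point): Centre of unit_b's keypad end face, 25 mm above its underside, 60 mm along -x from its origin.
- parked: The controller already parked, fully home in one of the three bays; the same box as the loose ones, but loose there, to be left in place. Origin: centre of its underside.
- screwdriver: Screwdriver lying on the bench behind the rack, to be left alone, about 26 mm thick at the handle and 200 mm long along its x. Origin near its middle, at its underside.
- jar: Closed jar, 64 mm across, 85 mm tall, at the left of the rack; to be left alone. Origin: centre of its underside.
- carton: Cardboard carton 90 x 120 mm, 60 mm tall, at the right of the rack; to be left alone. Origin: centre of its underside.
Mind the look-alikes: they are no part of the job. Leave any purple look-alike of the unit_a alone. Leave any orange look-alike of the unit_b alone.

How it is judged (in metres and radians):
At the end, for the whole second after the job is handed in: Each empty bay holds one of the two loose controllers, standing flat on the bench, at rest, keypad end out, its origin within 8 mm (in and out) and 11 mm (sideways) of the fully home point, turned less than 0.15 rad from the bay; the parked controller is within 15 mm of where it was ((((x of unit_a in the frame of mark1 between -0.008 and 0.008 m and y of unit_a in the frame of mark1 between -0.011 and 0.011 m and x of unit_a_front in the frame of mark1 below -0.03 m) and (x of unit_b in the frame of mark2 between -0.008 and 0.008 m and y of unit_b in the frame of mark2 between -0.011 and 0.011 m and x of unit_b_front in the frame of mark2 below -0.03 m)) or ((x of unit_a in the frame of mark2 between -0.008 and 0.008 m and y of unit_a in the frame of mark2 between -0.011 and 0.011 m and x of unit_a_front in the frame of mark2 below -0.03 m) and (x of unit_b in the frame of mark1 between -0.008 and 0.008 m and y of unit_b in the frame of mark1 between -0.011 and 0.011 m and x of unit_b_front in the frame of mark1 below -0.03 m))) and angle between each of unit_a, unit_b's own z axis and vertical below 0.1 rad and angle between the x axis of each of unit_a, unit_b and the x axis of rack, either way round below 0.15 rad and height (world z) of each of unit_a, unit_b below 0.008 m and linear speed of each of unit_a, unit_b below 0.02 m/s and distance of parked from where it was at the start of the episode below 0.015 m); the robot touches nothing.
It fails at once if the parked controller is pushed more than 15 mm (distance of parked from where it was at the start of the episode above 0.015 m).
It fails at once if the screwdriver is moved more than 30 mm (distance of screwdriver from where it was at the start of the episode above 0.03 m).
It fails at once if the jar is moved more than 30 mm (distance of jar from where it was at the start of the episode above 0.03 m).
It fails at once if the carton is moved more than 30 mm (distance of carton from where it was at the start of the episode above 0.03 m).
It also fails if it takes over 72 s, if anything falls off the work surface, if the arm or the gripper's body presses on something with over 40 N, if the wrist force passes 120 N, or if a joint passes its speed limit or range.

## Robot

A 6-joint arm with a two-finger parallel gripper is mounted at the origin on the work surface. World frame = base frame: x ahead of the robot, y to its left, z up, the work surface at z = 0. Lengths are in m, angles in degrees, forces in N, time in s.
With the tool pointing down it reaches from about 0.3 to 0.875 m from the base axis. Payload 4.2 kg.
Tool frame: the origin (TCP) lies at the very end of the fingers, on their centre line; the grasp point (between the pads) lies 19 mm behind it; z points along the fingers, y is the line along which they close (so a half turn about z gives the same grasp; the last joint's range is limited). The gripper opens to 85 mm and grips with 20 to 120 N. Pads are 22 mm wide; open, the fingers measure 114 mm over their backs; the gripper's body (76 mm by 85 mm) begins 54 mm behind the grasp point. The pads swing forward as they close: fully open they stand 13 mm farther back than shut.
Start: joints at [-66.921, 18.312, 89.639, -0, 72.044, -1.146], TCP at [0.236, -0.524, 0.231] pointing down, gripper open.
Joint ranges: [-177.97, 177.97], [-48.28, 115.42], [12.27, 149.76], [-77.06, 257.06], [2.81, 150.46], [-146.56, 146.56]. Speed limits (degrees/s): [147.25, 147.25, 180, 180, 180, 180].

## Interface

Orientations are given as [roll, pitch, yaw] about the fixed x, y, z axes, in that order (R = Rz(yaw) Ry(pitch) Rx(roll)).
In Python, from plant import bot gives the robot as it stands.
- The arm moves only by the tool send_rows, never from a script. Its argument "targets" is a list that holds one entry, the list of rows, each a list of 7 numbers: the opening, from 0 (shut) to 1 (fully open), then the shift along the tool's x, y, z in units of 0.15 m (1.0 is 0.15 m), then the turn, a rotation vector about the tool's x, y, z in units of 180 degrees (1.0 is 180 degrees). In form: [[[hand, x, y, z, wx, wy, wz], ...]]. A call has exactly 10 rows; each row is the pose to reach, as a shift and turn from the pose commanded when the call began, along the tool's axes at that moment, turning the shorter way round; what a row does not reach only later rows make up. A row lasts 1/12 s, in which the tool goes at most 41.7 mm and 7.16 degrees, less where a joint would pass 70% of its speed; a pose out of reach is approached as far as the arm can. A call with a number of a shift or a turn outside -1 to 1 is refused whole. A call with a gripper value outside its range is refused whole. The fingers move at their own pace and stop on an object; the grip force is fixed at half the most. Time passes only in rows, so rows that repeat a pose let the fingers close, or fill a call up. It gives the time, the measured TCP pose, the force, the opening and the grip force at its end, in the units of the state.
- bot.sense(): the state, without advancing time (a new reading comes with each control period).
- bot.snapshot(name): name is "scene" or "side" or "wrist"; returns a dict with "frame" (384x512x3 uint8, red, green, blue), "fx", "fy", "cx", "cy" (pixels), "world_from_camera" (4x4, takes a point from camera to world coordinates). Camera axes: x right, y up, looking along -z (the intrinsics and any distortion apply to the point x, -y, -z); pixel columns grow to the right and rows downward; lengths in m; the calibration is good to about 2 mm. A picture is of the moment at which its call begins. There is no depth.
- bot.job_done(): hands the job in; it is judged then, once.
The state is a dict: "time_s": time; "joint_pos": joint angles; "qd": joint speeds; "joint_torque": joint torques, N m; "eef_pos": TCP position; "orientation": TCP orientation; "contact_force": force on the tool from outside, world axes, zero at the start; "wrist_torque": the same for the moment, N m; "grip_width": finger opening in m; "grasp_force": force on a finger pad.
Only numpy, scipy, OpenCV 4.12 (cv2) and the standard library are available. Lean on these libraries where they do the work, as an engineer would, in place of code of your own. Each camera call takes 0.05 s, during which the arm holds its last target. There are 200 camera calls.

## Working session

There is one attempt and no reset: what is moved stays moved. The work goes in short steps, Python scripts to look and compute and a tool call to move; the robot and the scene stay as the last step left them, time stands still between calls to the robot, and variables do not carry over. Pictures are saved under pics/ and viewed, at most 10 in all, crops included, and the job is handed in when it is done.

Besides the shell and the picture viewer there is one more tool, called after "Request:" by a JSON object that holds its "api" and its "payload", one argument or row to a line. send_rows: Moves the arm, as the interface text tells. Its arguments: {"type":"object","properties":{"targets":{"type":"array","items":{"type":"array","items":{"type":"array","items":{"type":"number"}}}}},"required":["targets"]}

```bash
mkdir -p pics; ls; python3 - <<'E'
from plant import bot
import cv2,numpy as np
for n in("scene","side"):
    s=bot.snapshot(n);cv2.imwrite(f"pics/{n}0.png",s["frame"][:,:,::-1])
    np.savez(f"{n}0.npz",**s)
    print(n,s["fx"],s["fy"],s["cx"],s["cy"],np.round(s["world_from_camera"],3).tolist(),[k for k in s])
print(bot.sense())
E
```

```text
pics
scene 470.83549519289693 470.83549519289693 252.00880007095455 190.7679635343563 [[0.19, -0.639, 0.746, 1.757], [0.982, 0.12, -0.147, -0.21], [0.004, 0.76, 0.65, 1.126], [0.0, 0.0, 0.0, 1.0]] ['frame', 'fx', 'fy', 'cx', 'cy', 'world_from_camera']
side 422.8023817619939 422.8023817619939 254.36604292263127 197.32055560546348 [[-0.991, 0.102, -0.083, 0.433], [-0.13, -0.684, 0.718, 0.918], [0.017, 0.722, 0.692, 0.919], [0.0, 0.0, 0.0, 1.0]] ['frame', 'fx', 'fy', 'cx', 'cy', 'world_from_camera']
{'time_s': 0.1, 'joint_pos': array([-6.69209173e+01,  1.83485400e+01,  8.96966296e+01,  1.20038615e-03,
        7.20435043e+01, -1.14641398e+00]), 'qd': array([-0.01272915, -0.04246419, -0.14052984, -0.00092169, -0.07374594,
        0.09113903]), 'joint_torque': array([ 9.29113230e-04, -4.16408622e+01, -2.34704590e+01,  1.33223243e-04,
        4.89584781e-03, -2.71401674e-06]), 'eef_pos': array([ 0.23578499, -0.52399705,  0.23057957]), 'orientation': array([-1.79911367e+02, -2.91524394e-03,  2.42251234e+01]), 'contact_force': array([ 0.58974232, -0.41941038,  0.70351297]), 'wrist_torque': array([-0.02107308, -0.03616887, -0.02855445]), 'grasp_force': 0.0, 'grip_width': 0.0853279664285052}
```

View pics/scene0.png

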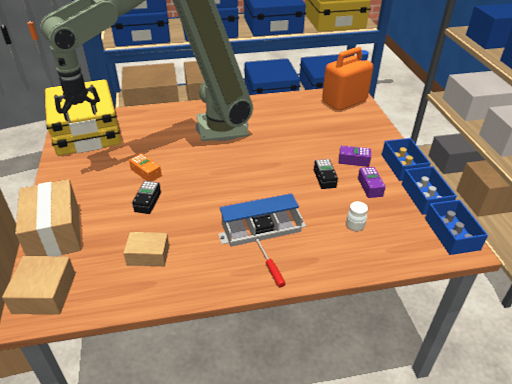

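View pics/side0.png

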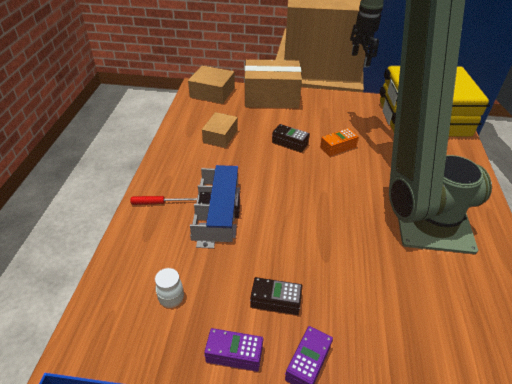

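The scene view shows these candidates for a loose unit:
- Black at (147,197) and (326,174): these match the description.
- Black at (263,222), inside the rack's middle bay: this is the parked one.
- Orange (145,167) and purple (355,155), (372,181): look-alikes.

In the side view the black ones are at (291,138) and (276,295). I'll check them in a close crop.

```bash
python3 - <<'E'
import cv2,numpy as np
A=np.load("scene0.npz")["frame"];B=np.load("side0.npz")["frame"]
def c(I,x,y,w,h): return cv2.resize(np.ascontiguousarray(I[y:y+h,x:x+w,::-1]),(400,300),interpolation=cv2.INTER_CUBIC)
m=np.vstack([np.hstack([c(A,110,170,64,48),c(A,294,150,64,48)]),np.hstack([c(A,208,180,104,78),c(B,180,160,112,84)])])
cv2.imwrite("pics/crop1.png",m)
E
cat > h.py <<'E'
import numpy as np,cv2
def ray(s,u,v):
    M=np.array(s["world_from_camera"]);d=M[:3,:3]@np.array([(u-s["cx"])/s["fx"],-(v-s["cy"])/s["fy"],-1.0]);return M[:3,3],d
def plane(s,u,v,z):
    o,d=ray(s,u,v);return o+d*(z-o[2])/d[2]
def proj(s,p):
    M=np.linalg.inv(np.array(s["world_from_camera"]));q=M[:3,:3]@np.array(p)+M[:3,3]
    return np.array([s["cx"]+s["fx"]*q[0]/-q[2],s["cy"]-s["fy"]*q[1]/-q[2]])
E
python3 - <<'E'
import numpy as np,cv2
from h import *
for n in("scene","side"):
    s=dict(np.load(n+"0.npz"));hsv=cv2.cvtColor(s["frame"],cv2.COLOR_RGB2HSV)
    blk=((hsv[...,2]<60)).astype(np.uint8)
    C,_=cv2.findContours(blk,0,2)
    for c in C:
        a=cv2.contourArea(c)
        if 150<a<2500:
            x,y=c[:,0].mean(0);p=plane(s,x,y,0.03)
            if .1<p[0]<1 and abs(p[1])<.6: print(n,"black",a,x,y,p.round(3))
    bl=cv2.inRange(hsv,(105,120,60),(120,255,255))
    C,_=cv2.findContours(bl,0,2)
    for c in C:
        a=cv2.contourArea(c)
        x,y=c[:,0].mean(0);p=plane(s,x,y,0.074)
        if a>300 and .1<p[0]<1 and abs(p[1])<.35:
            ap=cv2.approxPolyDP(cv2.convexHull(c),4,True)[:,0]
            print(n,"blue",a,[(q.tolist(),plane(s,*q,0.074)[:2].round(3).tolist()) for q in ap])
E
```

```text
scene black 248.5 264.0217391304348 222.17391304347825 [0.664 0.047 0.03 ]
scene black 378.0 147.61290322580646 198.66129032258064 [ 0.473 -0.33   0.03 ]
scene black 301.5 323.73333333333335 174.9777777777778 [0.46  0.318 0.03 ]
scene blue 1037.5 [([297, 204], [0.644, 0.162]), ([228, 221], [0.682, -0.076]), ([220, 208], [0.616, -0.092]), ([290, 194], [0.591, 0.152])]
side black 818.5 270.46774193548384 297.0483870967742 [0.454 0.338 0.03 ]
side black 430.5 288.91379310344826 138.44827586206895 [ 0.457 -0.324  0.03 ]
side blue 1362.5 [([236, 166], [0.609, -0.091]), ([231, 226], [0.581, 0.161]), ([209, 226], [0.64, 0.169]), ([216, 166], [0.671, -0.082])]
```

View pics/crop1.png

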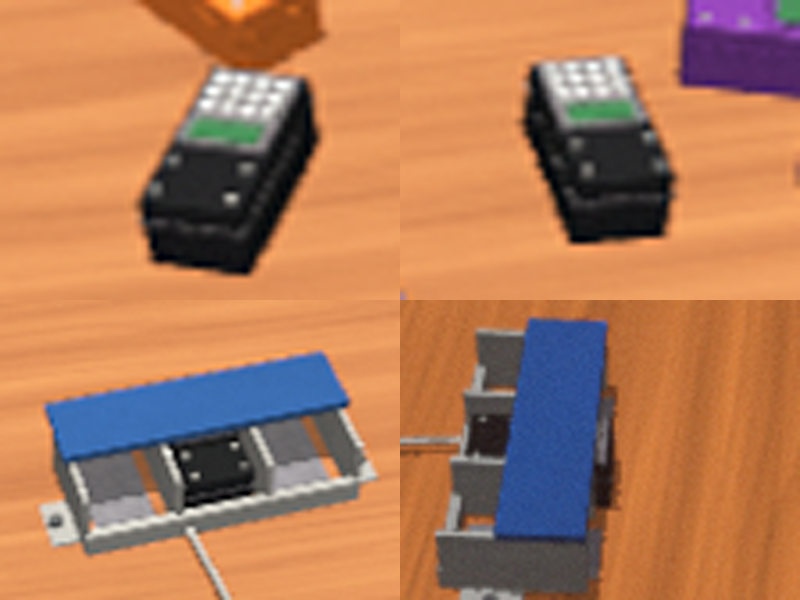

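The crop confirms both black boxes have grey keypads and green displays, with the keypad ends toward the robot. The rack's middle bay is occupied and the grey mats lie in the two outer bays.

```bash
cat >> h.py <<'E'
from scipy.spatial.transform import Rotation as Ro
def move(x,y,z,yaw,st=None):
    """units for send_rows from the measured pose to a tool-down pose with the given yaw"""
    if st is None:
        from plant import bot; st=bot.sense()
    R=Ro.from_euler('xyz',st["orientation"],degrees=True)
    d=R.inv().apply(np.array([x,y,z])-st["eef_pos"])/.15
    w=(R.inv()*Ro.from_euler('xyz',[180,0,yaw],degrees=True)).as_rotvec(degrees=True)/180
    return np.round(d,3),np.round(w,3)
E
python3 - <<'E'
from h import *
s=dict(np.load("scene0.npz"))
for o,cs in (((110,170),[(213,68),(305,75),(145,200),(250,215)]),((294,150),[(135,65),(222,58),(168,188),(270,180)])):
    P=np.array([plane(s,o[0]+u/6.25,o[1]+v/6.25,.05)[:2] for u,v in cs]);c=P.mean(0);d=P[2]+P[3]-P[0]-P[1]
    print(P.round(3).tolist(),c.round(3),np.degrees(np.arctan2(d[1],d[0])))
print(move(.43,-.32,.231,-10))
E
```

```text
[[0.397, -0.338], [0.413, -0.286], [0.505, -0.376], [0.528, -0.32]] [ 0.461 -0.33 ] -18.07485002312314
[[0.393, 0.305], [0.396, 0.36], [0.51, 0.289], [0.514, 0.35]] [0.453 0.326] -6.105384942624948
(array([ 1.739, -0.709, -0.002]), array([-0.  ,  0.  ,  0.19]))
```

Request:
{"api": "send_rows", "payload": {
  "targets": [
    [[1,0.22,-0.09,0,0,0,0],[1,0.45,-0.18,0,0,0,0],[1,0.67,-0.27,0,0,0,0],[1,0.9,-0.36,0,0,0,0],[1,0.9,-0.36,0,0,0,0.04],[1,0.9,-0.36,0,0,0,0.08],[1,0.9,-0.36,0,0,0,0.12],[1,0.9,-0.36,0,0,0,0.16],[1,0.9,-0.36,0,0,0,0.2],[1,0.9,-0.36,0,0,0,0.235]]
  ]
}}

```text
time_s: 0.93
eef_pos: [0.3368, -0.4194, 0.2309]
orientation: [-180.0, 0.0, -18.4]
contact_force: [-0.4, 0.6, -0.6]
grip_width: 0.0857
grasp_force: 0.0
```

```bash
python3 - <<'E'
from h import *
print(move(.44,-.33,.231,-18))
E
```

```text
(array([ 0.465, -0.783, -0.001]), array([-0.   ,  0.   , -0.002]))
```

Request:
{"api": "send_rows", "payload": {
  "targets": [
    [[1,0.12,-0.2,0,0,0,0],[1,0.24,-0.4,0,0,0,0],[1,0.36,-0.6,0,0,0,0],[1,0.46,-0.78,0,0,0,0],[1,0.46,-0.78,0,0,0,0],[1,0.46,-0.78,0,0,0,0],[1,0.46,-0.78,0,0,0,0],[1,0.46,-0.78,0,0,0,0],[1,0.46,-0.78,0,0,0,0],[1,0.46,-0.78,0,0,0,0]]
  ]
}}

```text
time_s: 1.77
eef_pos: [0.438, -0.3306, 0.2313]
orientation: [180.0, 0.0, -18.2]
contact_force: [1.3, 0.1, -0.6]
grip_width: 0.0851
grasp_force: 0.0
```

```bash
python3 - <<'E'
from h import *
from plant import bot
s=bot.snapshot("wrist");np.savez("w1.npz",**s)
print(s["fx"],s["cx"],s["cy"],np.round(s["world_from_camera"],3).tolist())
cv2.imwrite("pics/w1.png",s["frame"][:,:,::-1])
E
```

```text
301.49032123839055 254.55452768595313 187.7540858232213 [[-0.312, 0.917, 0.251, 0.502], [-0.95, -0.301, -0.082, -0.352], [0.001, -0.264, 0.965, 0.373], [0.0, 0.0, 0.0, 1.0]]
```

View pics/w1.png

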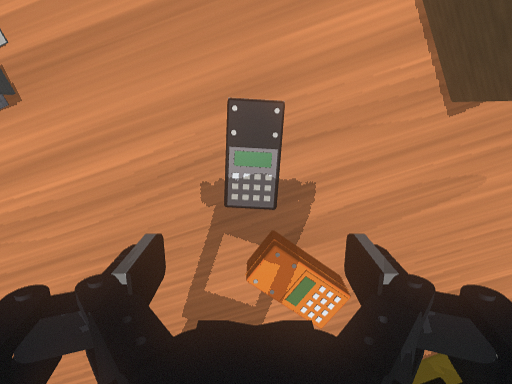

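The wrist view shows the black unit upright at about (255,153), keypad end down at about (251,208). The orange look-alike is just behind it at (295,280).

```bash
cat >> h.py <<'E'
def box(s,seed,z=.05,r=90):
    """pose of the black box's top seen from above: dark/grey/green blob around seed, its min-area rectangle cast on z"""
    hsv=cv2.cvtColor(s["frame"],cv2.COLOR_RGB2HSV).astype(int);H,S,V=hsv[...,0],hsv[...,1],hsv[...,2]
    m=((S<70)|((H>40)&(H<90))).astype(np.uint8);m=cv2.morphologyEx(m,cv2.MORPH_OPEN,np.ones((3,3)))
    n,l=cv2.connectedComponents(m);m=(l==l[seed[1],seed[0]]).astype(np.uint8)
    c=max(cv2.findContours(m,0,2)[0],key=cv2.contourArea)[:,0]
    P=np.array([plane(s,u+.0,v+.0,z)[:2] for u,v in c])
    (cx,cy),wh,a=cv2.minAreaRect((P*1000).astype(np.float32))
    if wh[0]<wh[1]: a+=90
    a=(a+90)%180-90
    return np.array([cx,cy])/1000,np.array(wh),a
E
python3 - <<'E'
from h import *
s=dict(np.load("w1.npz"))
c,wh,a=box(s,(255,130));print(c,wh,a)
d=np.array([np.cos(np.radians(a)),np.sin(np.radians(a))]);g=c-.042*d
print(g,move(*g,.1,a),move(*g,.015,a))
# orange near corner check
hsv=cv2.cvtColor(s["frame"],cv2.COLOR_RGB2HSV)
print([plane(s,u,v,.05)[:2].round(3) for u,v in((273,231),(350,295),(248,275))])
E
```

```text
[ 0.45124609 -0.33354623] [ 57.13644409 114.90573883] -21.82756805419922
[ 0.4122572  -0.31793002] (array([-0.19 , -0.026,  0.876]), array([ 0.  , -0.  ,  0.02])) (array([-0.19 , -0.026,  1.442]), array([ 0.  , -0.  ,  0.02]))
[array([ 0.362, -0.328]), array([ 0.251, -0.393]), array([ 0.316, -0.283])]
```

Request:
{"api": "send_rows", "payload": {
  "targets": [
    [[1,-0.19,-0.026,0.1,0,0,0.02],[1,-0.19,-0.026,0.3,0,0,0.02],[1,-0.19,-0.026,0.5,0,0,0.02],[1,-0.19,-0.026,0.7,0,0,0.02],[1,-0.19,-0.026,0.9,0,0,0.02],[1,-0.19,-0.026,1,0,0,0.02],[1,-0.19,-0.026,1,0,0,0.02],[1,-0.19,-0.026,1,0,0,0.02],[1,-0.19,-0.026,1,0,0,0.02],[1,-0.19,-0.026,1,0,0,0.02]]
  ]
}}

```text
time_s: 2.65
eef_pos: [0.4138, -0.3183, 0.083]
orientation: [179.9, -0.2, -21.7]
contact_force: [-0.7, -0.0, -0.1]
grip_width: 0.0853
grasp_force: 0.0
```

Request:
{"api": "send_rows", "payload": {
  "targets": [
    [[1,0,0,0.15,0,0,0],[1,0,0,0.3,0,0,0],[1,0,0,0.43,0,0,0],[0.3,0,0,0.43,0,0,0],[0.3,0,0,0.43,0,0,0],[0.3,0,0,0.43,0,0,0],[0.3,0,0,0.43,0,0,0],[0.3,0,0,0.43,0,0,0],[0.3,0,0,0.43,0,0,0],[0.3,0,0,0.43,0,0,0]]
  ]
}}

```text
time_s: 3.48
eef_pos: [0.4135, -0.3179, 0.0181]
orientation: [180.0, -0.1, -21.7]
contact_force: [-1.1, -0.2, 6.9]
grip_width: 0.0593
grasp_force: 67.5
```

```bash
python3 - <<'E'
from h import *
# rack yaw/position from the two views, blue shelf top
import numpy as np
for n in("scene","side"):
    s=dict(np.load(n+"0.npz"));hsv=cv2.cvtColor(s["frame"],cv2.COLOR_RGB2HSV)
    m=cv2.inRange(hsv,(105,120,60),(120,255,255));C,_=cv2.findContours(m,0,2)
    for c in C:
        P=np.array([plane(s,u,v,.074)[:2] for u,v in c[:,0]])
        if cv2.contourArea(c)>300 and .5<P[:,0].mean()<.75 and abs(P[:,1].mean())<.2:
            # front edge: points with the least projection on guess axis
            print(n,cv2.minAreaRect((P*1000).astype(np.float32)))
E
```

```text
scene ((635.9406127929688, 34.42427062988281), (71.99864959716797, 253.49742126464844), 5.241917133331299)
side ((626.9912719726562, 39.299705505371094), (69.51505279541016, 256.6499328613281), 5.5041913986206055)
```

```bash
python3 - <<'E'
from h import *
print(move(.478,-.058,.023,5.4))
E
```

```text
(array([-0.241, -1.769, -0.034]), array([ 0.   , -0.001, -0.15 ]))
```

Request:
{"api": "send_rows", "payload": {
  "targets": [
    [[0.3,0,0,-0.03,0,0,0],[0.3,-0.02,-0.1,-0.03,0,0,0],[0.3,-0.04,-0.2,-0.03,0,0,-0.02],[0.3,-0.06,-0.3,-0.03,0,0,-0.04],[0.3,-0.08,-0.42,-0.03,0,0,-0.06],[0.3,-0.1,-0.54,-0.03,0,0,-0.08],[0.3,-0.12,-0.66,-0.03,0,0,-0.1],[0.3,-0.13,-0.78,-0.03,0,0,-0.12],[0.3,-0.13,-0.88,-0.03,0,0,-0.14],[0.3,-0.13,-0.93,-0.03,0,0,-0.15]]
  ]
}}

```text
time_s: 4.32
eef_pos: [0.446, -0.1788, 0.021]
orientation: [-179.9, 0.1, 5.5]
contact_force: [0.2, -0.2, -5.1]
grip_width: 0.0587
grasp_force: 66.5
```

```bash
python3 - <<'E'
from h import *
print(move(.478,-.058,.022,5.4))
E
```

```text
(array([ 0.29 , -0.781, -0.006]), array([-0.   ,  0.   ,  0.001]))
```

Request:
{"api": "send_rows", "payload": {
  "targets": [
    [[0.3,0.02,-0.1,0,0,0,0],[0.3,0.06,-0.2,0,0,0,0],[0.3,0.1,-0.3,0,0,0,0],[0.3,0.14,-0.4,0,0,0,0],[0.3,0.18,-0.5,0,0,0,0],[0.3,0.22,-0.6,0,0,0,0],[0.3,0.26,-0.7,0,0,0,0],[0.3,0.29,-0.78,0,0,0,0],[0.3,0.29,-0.78,0,0,0,0],[0.3,0.29,-0.78,0,0,0,0]]
  ]
}}

```text
time_s: 5.15
eef_pos: [0.4785, -0.0599, 0.0211]
orientation: [180.0, 0.0, 5.4]
contact_force: [-0.0, -0.2, -5.8]
grip_width: 0.059
grasp_force: 66.7
```

```bash
python3 - <<'E'
from h import *
from plant import bot
s=bot.snapshot("wrist");np.savez("w2.npz",**s)
cv2.imwrite("pics/w2.png",s["frame"][:,:,::-1])
st=bot.sense();print(st["eef_pos"],st["orientation"],np.round(s["world_from_camera"],3).tolist())
hsv=cv2.cvtColor(s["frame"],cv2.COLOR_RGB2HSV)
m=cv2.inRange(hsv,(105,120,60),(120,255,255));c=max(cv2.findContours(m,0,2)[0],key=cv2.contourArea)
print(cv2.approxPolyDP(c,4,True)[:,0].tolist())
P=np.array([plane(s,u,v,.074)[:2] for u,v in c[:,0]]);print(cv2.minAreaRect((P*1000).astype(np.float32)))
E
```

```text
[ 0.47835089 -0.06030719  0.02109436] [1.79987778e+02 5.59164199e-02 5.34513742e+00] [[0.094, 0.96, 0.263, 0.545], [-0.996, 0.091, 0.025, -0.054], [0.0, -0.265, 0.964, 0.163], [0.0, 0.0, 0.0, 1.0]]Traceback (most recent call last):
  File "<stdin>", line 7, in <module>
ValueError: max() iterable argument is empty
```

View pics/w2.png

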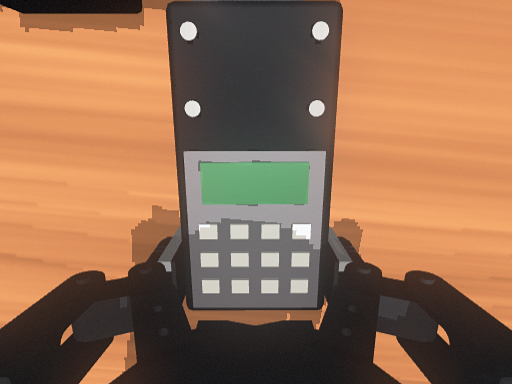

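The wrist view shows the unit held squarely by its keypad half, with keypad end corners at (187,308) and (322,308). The dark patch at (80,5) should be the end of the parked unit, with its corner at about (143,12).

```bash
python3 - <<'E'
from h import *
from plant import bot
s=dict(np.load("w2.npz"))
print("parked corner",plane(s,143,12,.05).round(4), "edge",plane(s,20,10,.05).round(4))
for p in((187,308),(322,308),(168,4),(343,4)): print(plane(s,*p,.053).round(4))
M=[]
for n in("scene","side"):
    s=bot.snapshot(n);np.savez(n+"1.npz",**s);hsv=cv2.cvtColor(s["frame"],cv2.COLOR_RGB2HSV)
    m=cv2.inRange(hsv,(105,120,60),(120,255,255))
    for c in cv2.findContours(m,0,2)[0]:
        P=np.array([plane(s,u,v,.074)[:2] for u,v in c[:,0]])
        if cv2.contourArea(c)>300 and .5<P[:,0].mean()<.75 and abs(P[:,1].mean())<.2: print(n,cv2.minAreaRect((P*1000).astype(np.float32)))
    u=s["frame"]
    cr=u[165:255,200:320] if n=="scene" else u[130:250,180:340]
    M.append(cv2.resize(np.ascontiguousarray(cr[...,::-1]),(800,300 if n=='x' else 600) if 0 else (400,300),interpolation=cv2.INTER_CUBIC))
    # predicted pixels: held box end corners and rack bay
    th=np.radians(5.4);R=np.array([[np.cos(th),-np.sin(th)],[np.sin(th),np.cos(th)]]);o=np.array([.596,.034])
    print(n,[proj(s,[*(o+R@q),.074]).round(1).tolist() for q in np.array([[0,-.128],[0,.128],[.07,-.128],[.07,.128]])])
E
```

```text
parked corner [ 0.5717 -0.0138  0.05  ] edge [0.5684 0.0272 0.05  ]
[ 0.4597 -0.0331  0.053 ]
[ 0.4651 -0.0903  0.053 ]
[ 0.5741 -0.023   0.053 ]
[ 0.5795 -0.0795  0.053 ]
scene ((634.6650390625, 34.48285675048828), (76.1801528930664, 253.62242126464844), 4.579196453094482)
scene [[219.3, 206.4], [292.1, 192.4], [224.3, 220.6], [299.4, 205.7]]
side ((627.0172119140625, 39.030906677246094), (69.51505279541016, 256.1098327636719), 5.5041913986206055)
side [[236.4, 165.6], [230.0, 226.1], [214.1, 164.8], [204.1, 225.1]]
```

Request:
{"api": "send_rows", "payload": {
  "targets": [
    [[0.3,0,-0.023,0,0,0,0],[0.3,0.08,-0.023,0,0,0,0],[0.3,0.16,-0.023,0,0,0,0],[0.3,0.24,-0.023,0,0,0,0],[0.3,0.32,-0.023,0,0,0,0],[0.3,0.4,-0.023,0,0,0,0],[0.3,0.48,-0.023,0,0,0,0],[0.3,0.56,-0.023,0,0,0,0],[0.3,0.64,-0.023,0,0,0,0],[0.3,0.64,-0.023,0.02,0,0,0]]
  ]
}}

```text
time_s: 6.13
eef_pos: [0.5772, -0.0481, 0.0189]
orientation: [179.9, -0.3, 5.3]
contact_force: [1.7, 1.0, -4.4]
grip_width: 0.0593
grasp_force: 66.8
```

Request:
{"api": "send_rows", "payload": {
  "targets": [
    [[0.8,0,0,0,0,0,0],[0.8,0,0,0,0,0,0],[0.8,0,0,0,0,0,0],[0.8,0,0,0,0,0,0],[0.8,-0.1,0,0,0,0,0],[0.8,-0.2,0,0,0,0,0],[0.8,-0.3,0,0,0,0,0],[0,-0.32,0,0,0,0,0],[0,-0.32,0,0,0,0,0],[0,-0.32,0,0,0,0,0]]
  ]
}}

```text
time_s: 6.97
eef_pos: [0.5273, -0.0522, 0.0189]
orientation: [180.0, -0.1, 5.3]
contact_force: [0.6, 0.4, 0.4]
grip_width: 0.0327
grasp_force: 0.0
```

Request:
{"api": "send_rows", "payload": {
  "targets": [
    [[0,0,0,0,0,0,0],[0,0,0,0,0,0,0],[0,0,0,0,0,0,0],[0,0.05,0,0,0,0,0],[0,0.1,0,0,0,0,0],[0,0.13,0,0,0,0,0],[0,0.16,0,0,0,0,0],[0,0.19,0,0,0,0,0],[0,0.22,0,0,0,0,0],[0,0.22,0,0,0,0,0]]
  ]
}}

```text
time_s: 7.8
eef_pos: [0.5604, -0.049, 0.0182]
orientation: [180.0, -0.1, 5.3]
contact_force: [-0.8, 0.7, -0.5]
grip_width: 0.0002
grasp_force: 0.1
```

```bash
python3 - <<'E'
from h import *
from plant import bot
s=bot.snapshot("wrist");np.savez("w3.npz",**s);a=bot.snapshot("side");b=bot.snapshot("scene")
z=lambda I:cv2.resize(np.ascontiguousarray(I[...,::-1]),(400,300),interpolation=cv2.INTER_CUBIC)
cv2.imwrite("pics/m3.png",np.vstack([z(s["frame"]),z(a["frame"][140:260,180:340])]))
E
```

```text
(no output)
```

View pics/m3.png

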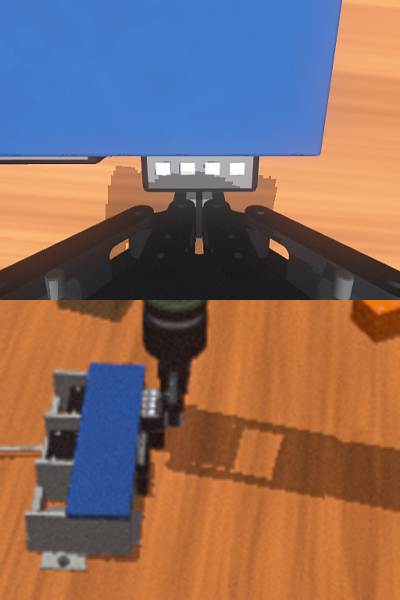

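The wrist view shows the unit in the bay with its end still sticking out, corners at about (184,243) and (331,243). The shelf edge is at row 198 and its right corner is near (413,198).

```bash
cat >> h.py <<'E'
def shelf(s):
    hsv=cv2.cvtColor(s["frame"],cv2.COLOR_RGB2HSV);m=cv2.inRange(hsv,(105,120,60),(125,255,255))
    ed=[(u,np.nonzero(m[:,u])[0].max()) for u in range(10,380,10) if m[:,u].any()]
    P=np.array([plane(s,u,v,.069)[:2] for u,v in ed]);return P
E
python3 - <<'E'
from h import *
s=dict(np.load("w3.npz"))
hsv=cv2.cvtColor(s["frame"],cv2.COLOR_RGB2HSV);m=cv2.inRange(hsv,(105,120,60),(125,255,255))
ed=[(u,np.nonzero(m[:,u])[0].max()) for u in range(10,400,30)];print(ed)
for z in(.064,.074):
    P=np.array([plane(s,u,v,z)[:2] for u,v in ed]);k=np.polyfit(P[:,1],P[:,0],1);print(z,"yaw",-np.degrees(np.arctan(k[0])),"x at y=.034",np.polyval(k,.034),"corner",plane(s,413,198,z))
print(plane(s,184,243,.05),plane(s,331,243,.05))
E
```

```text
[(10, np.int64(199)), (40, np.int64(199)), (70, np.int64(199)), (100, np.int64(199)), (130, np.int64(199)), (160, np.int64(199)), (190, np.int64(199)), (220, np.int64(199)), (250, np.int64(199)), (280, np.int64(199)), (310, np.int64(199)), (340, np.int64(199)), (370, np.int64(199))]
0.064 yaw 5.328938905610947 x at y=.034 0.5893952027244584 corner [ 0.60212094 -0.09866035  0.064     ]
0.074 yaw 5.3289389056109275 x at y=.034 0.5925289424709428 corner [ 0.60468069 -0.09289774  0.074     ]
[ 0.57157441 -0.02000031  0.05      ] [ 0.57702342 -0.07844456  0.05      ]
```

Request:
{"api": "send_rows", "payload": {
  "targets": [
    [[0,0.01,0,0,0,0,0],[0,0.02,0,0,0,0,0],[0,0.03,0,0,0,0,0],[0,0.04,0,0,0,0,0],[0,0.05,0,0,0,0,0],[0,0.06,0,0,0,0,0],[0,0.07,0,0,0,0,0],[0,0.08,0,0,0,0,0],[0,0.09,0,0,0,0,0],[0,0.1,0,0,0,0,0]]
  ]
}}

```text
time_s: 8.78
eef_pos: [0.5742, -0.0477, 0.0183]
orientation: [180.0, 0.0, 5.3]
contact_force: [-3.2, 0.2, 3.3]
grip_width: -0.0002
grasp_force: 1.8
```

Request:
{"api": "send_rows", "payload": {
  "targets": [
    [[0,0.005,0,0,0,0,0],[0,0.01,0,0,0,0,0],[0,0.01,0,0,0,0,0],[0,0.015,0,0,0,0,0],[0,0.015,0,0,0,0,0],[0,0.02,0,0,0,0,0],[0,0.02,0,0,0,0,0],[0,0.02,0,0,0,0,0],[0,0.02,0,0,0,0,0],[0,0.02,0,0,0,0,0]]
  ]
}}

```text
time_s: 9.62
eef_pos: [0.5761, -0.0475, 0.0183]
orientation: [-180.0, 0.1, 5.3]
contact_force: [-6.2, -0.1, 2.9]
grip_width: -0.0003
grasp_force: 2.8
```

```bash
cat >> h.py <<'E'
O=np.array([.593,.0345]);TH=np.radians(5.33)
RR=np.array([[np.cos(TH),-np.sin(TH)],[np.sin(TH),np.cos(TH)]])
def torack(p): return (RR.T@(np.array(p)[:2]-O)).round(4)
def fromrack(x,y): return (O+RR@np.array([x,y])).round(4)
def end(s):
    """box keypad-end edge row just outside shelf: lowest grey/dark row left of fingers"""
    hsv=cv2.cvtColor(s["frame"],cv2.COLOR_RGB2HSV);return hsv
E
python3 - <<'E'
from h import *
from plant import bot
s=bot.snapshot("wrist");np.savez("w4.npz",**s)
f=cv2.cvtColor(s["frame"],cv2.COLOR_RGB2HSV)
for u in(190,200,210,300,310,320): print(u,[tuple(int(k) for k in f[v,u]) for v in range(190,256,3)])
st=bot.sense();print(torack(st["eef_pos"]),st["contact_force"])
E
```

```text
190 [(107, 170, 211), (108, 168, 213), (108, 169, 213), (108, 165, 216), (108, 166, 216), (108, 165, 216), (108, 164, 216), (108, 165, 216), (108, 169, 213), (108, 166, 213), (108, 166, 210), (108, 168, 210), (108, 163, 211), (108, 165, 209), (108, 162, 210), (109, 162, 209), (109, 160, 210), (109, 160, 209), (108, 161, 209), (121, 55, 144), (9, 126, 188), (10, 129, 188)]
200 [(108, 172, 209), (108, 168, 213), (108, 169, 213), (108, 168, 214), (107, 170, 213), (108, 170, 212), (108, 167, 212), (108, 171, 210), (108, 168, 211), (108, 165, 210), (108, 166, 208), (108, 166, 207), (108, 161, 209), (109, 165, 207), (109, 162, 209), (108, 163, 207), (108, 165, 209), (109, 162, 208), (109, 152, 164), (133, 42, 114), (9, 125, 187), (10, 130, 186)]
210 [(107, 171, 212), (108, 170, 212), (108, 168, 215), (108, 166, 216), (108, 169, 216), (108, 167, 214), (108, 167, 212), (108, 164, 213), (108, 168, 210), (108, 167, 209), (108, 166, 210), (108, 165, 209), (108, 164, 208), (108, 165, 207), (108, 164, 207), (109, 163, 208), (108, 166, 212), (109, 156, 144), (109, 153, 143), (134, 42, 115), (10, 1
[... 505 characters left out ...]
), (108, 169, 210), (108, 165, 209), (108, 168, 209), (108, 167, 208), (109, 166, 210), (109, 163, 210), (108, 165, 209), (108, 166, 209), (109, 163, 210), (108, 165, 209), (109, 167, 208), (109, 165, 209), (108, 161, 209), (122, 51, 126), (9, 125, 177), (9, 125, 177)]
320 [(108, 170, 211), (108, 170, 210), (108, 172, 211), (108, 167, 212), (108, 168, 211), (108, 169, 210), (108, 166, 209), (108, 168, 209), (108, 166, 210), (108, 164, 210), (108, 165, 210), (108, 166, 207), (108, 163, 208), (108, 160, 210), (109, 162, 210), (108, 163, 210), (109, 161, 208), (109, 161, 208), (109, 158, 210), (117, 61, 141), (9, 125, 177), (10, 128, 175)]
[-0.0244 -0.08  ] [-5.53699477 -0.87425086  3.52144123]
```

Request:
{"api": "send_rows", "payload": {
  "targets": [
    [[0,0.003,0,0,0,0,0],[0,0.006,0,0,0,0,0],[0,0.009,0,0,0,0,0],[0,0.012,0,0,0,0,0],[0,0.015,0,0,0,0,0],[0,0.018,0,0,0,0,0],[0,0.02,0,0,0,0,0],[0,0.02,0,0,0,0,0],[0,0.02,0,0,0,0,0],[0,0.02,0,0,0,0,0]]
  ]
}}

```text
time_s: 10.5
eef_pos: [0.576, -0.0475, 0.0183]
orientation: [-180.0, 0.5, 5.3]
contact_force: [-12.4, -2.0, 9.1]
grip_width: -0.0004
grasp_force: 6.5
```

Force rises while the tool stays put, so the first unit is home. Next is the other unit.

Request:
{"api": "send_rows", "payload": {
  "targets": [
    [[0,-0.1,0,0,0,0,0],[0,-0.3,0,0,0,0,0],[0.5,-0.4,-0.05,-0.2,0,0,0],[1,-0.5,-0.2,-0.4,0,0,0],[1,-0.5,-0.4,-0.6,0,0,0.01],[1,-0.5,-0.6,-0.8,0,0,0.02],[1,-0.5,-0.8,-1,0,0,0.03],[1,-0.5,-1,-1,0,0,0.04],[1,-0.5,-1,-1,0,0,0.06],[1,-0.5,-1,-1,0,0,0.06]]
  ]
}}

```text
time_s: 11.33
eef_pos: [0.493, 0.0972, 0.1696]
orientation: [-179.9, -0.3, -5.4]
contact_force: [0.4, 0.0, -0.1]
grip_width: 0.0856
grasp_force: 0.0
```

```bash
python3 - <<'E'
from h import *
print(move(.42,.33,.231,-6))
E
```

```text
(array([-0.627, -1.5  , -0.411]), array([-0.001, -0.002,  0.004]))
```

Request:
{"api": "send_rows", "payload": {
  "targets": [
    [[1,-0.06,-0.15,-0.1,0,0,0],[1,-0.15,-0.35,-0.2,0,0,0],[1,-0.25,-0.55,-0.3,0,0,0],[1,-0.35,-0.75,-0.4,0,0,0],[1,-0.45,-0.95,-0.4,0,0,0],[1,-0.5,-1,-0.4,0,0,0],[1,-0.5,-1,-0.4,0,0,0],[1,-0.5,-1,-0.4,0,0,0],[1,-0.5,-1,-0.4,0,0,0],[1,-0.5,-1,-0.4,0,0,0]]
  ]
}}

```text
time_s: 12.17
eef_pos: [0.4318, 0.2505, 0.2279]
orientation: [180.0, 0.0, -5.6]
contact_force: [-0.6, -0.1, 0.9]
grip_width: 0.0853
grasp_force: 0.0
```

Request:
{"api": "send_rows", "payload": {
  "targets": [
    [[1,-0.05,-0.15,0,0,0,0],[1,-0.1,-0.3,0,0,0,0],[1,-0.12,-0.45,0,0,0,0],[1,-0.12,-0.5,0,0,0,0],[1,-0.12,-0.5,0,0,0,0],[1,-0.12,-0.5,0,0,0,0],[1,-0.12,-0.5,0,0,0,0],[1,-0.12,-0.5,0,0,0,0],[1,-0.12,-0.5,0,0,0,0],[1,-0.12,-0.5,0,0,0,0]]
  ]
}}

```text
time_s: 13.0
eef_pos: [0.4204, 0.3275, 0.2284]
orientation: [180.0, -0.0, -5.5]
contact_force: [0.0, 0.2, 0.6]
grip_width: 0.0855
grasp_force: 0.0
```

```bash
python3 - <<'E'
from h import *
from plant import bot
s=bot.snapshot("wrist");np.savez("w5.npz",**s)
cv2.imwrite("pics/w5.png",s["frame"][:,:,::-1])
p=proj(s,[.47,.325,.05]);print(p,bot.sense()["eef_pos"])
c,wh,a=box(s,(int(p[0]),int(p[1])));print(c,wh,a)
d=np.array([np.cos(np.radians(a)),np.sin(np.radians(a))]);g=c-.042*d
print(g,move(*g,.018,a))
E
```

```text
[252.02759699 122.6995634 ] [0.42039567 0.32764412 0.22841015]
[0.44069177 0.33040112] [ 57.50911331 115.42185211] -2.7218017578125
[0.39873915 0.33239556] (array([-0.147, -0.018,  1.403]), array([ 0.   , -0.   , -0.015]))
```

View pics/w5.png

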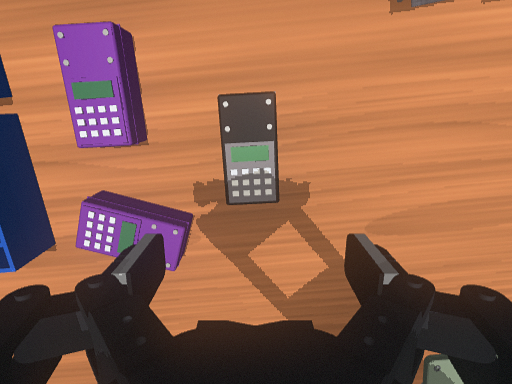

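The black unit is at about (250,150), keypad end at row 204. The nearest purple corner, (192,213), stays clear of the fingers.

Request:
{"api": "send_rows", "payload": {
  "targets": [
    [[1,-0.147,-0.018,0.1,0,0,-0.015],[1,-0.147,-0.018,0.3,0,0,-0.015],[1,-0.147,-0.018,0.5,0,0,-0.015],[1,-0.147,-0.018,0.7,0,0,-0.015],[1,-0.147,-0.018,0.9,0,0,-0.015],[1,-0.147,-0.018,0.97,0,0,-0.015],[1,-0.147,-0.018,0.97,0,0,-0.015],[1,-0.147,-0.018,0.97,0,0,-0.015],[1,-0.147,-0.018,0.97,0,0,-0.015],[1,-0.147,-0.018,0.97,0,0,-0.015]]
  ]
}}

```text
time_s: 13.88
eef_pos: [0.3995, 0.3336, 0.0842]
orientation: [-179.9, -0.1, -2.8]
contact_force: [-0.1, -0.2, 0.0]
grip_width: 0.0857
grasp_force: 0.0
```

Request:
{"api": "send_rows", "payload": {
  "targets": [
    [[1,0,0,0.15,0,0,0],[1,0,0,0.3,0,0,0],[1,0,0,0.43,0,0,0],[0.3,0,0,0.43,0,0,0],[0.3,0,0,0.43,0,0,0],[0.3,0,0,0.43,0,0,0],[0.3,0,0,0.43,0,0,0],[0.3,0,0,0.43,0,0,0],[0.3,0,0,0.43,0,0,0],[0.3,0,0,0.43,0,0,0]]
  ]
}}

```text
time_s: 14.72
eef_pos: [0.3992, 0.3334, 0.0195]
orientation: [-179.9, -0.1, -2.8]
contact_force: [0.4, -0.5, 6.7]
grip_width: 0.0592
grasp_force: 67.5
```

```bash
python3 - <<'E'
from h import *
t=fromrack(-.125,.08);print(t,move(*t,.021,5.33))
E
```

```text
[0.4611 0.1025] (array([ 0.486,  1.518, -0.011]), array([-0.   , -0.001, -0.045]))
```

Request:
{"api": "send_rows", "payload": {
  "targets": [
    [[0.3,0,0,-0.03,0,0,0],[0.3,0,0.1,-0.03,0,0,0],[0.3,0,0.2,-0.03,0,0,-0.01],[0.3,0,0.32,-0.03,0,0,-0.02],[0.3,0,0.44,-0.03,0,0,-0.03],[0.3,0.05,0.56,-0.03,0,0,-0.04],[0.3,0.1,0.68,-0.03,0,0,-0.045],[0.3,0.15,0.8,-0.03,0,0,-0.045],[0.3,0.2,0.9,-0.03,0,0,-0.045],[0.3,0.25,1,-0.03,0,0,-0.045]]
  ]
}}

```text
time_s: 15.55
eef_pos: [0.428, 0.1793, 0.0225]
orientation: [180.0, 0.1, 5.3]
contact_force: [0.1, 0.8, -3.8]
grip_width: 0.0589
grasp_force: 66.4
```

```bash
python3 - <<'E'
from h import *
t=fromrack(-.125,.08);print(t,move(*t,.021,5.33))
E
```

```text
[0.4611 0.1025] (array([0.173, 0.53 , 0.01 ]), array([ 0.   ,  0.001, -0.   ]))
```

Request:
{"api": "send_rows", "payload": {
  "targets": [
    [[0.3,0.02,0.08,0,0,0,0],[0.3,0.06,0.16,0,0,0,0],[0.3,0.1,0.25,0,0,0,0],[0.3,0.13,0.34,0,0,0,0],[0.3,0.15,0.42,0,0,0,0],[0.3,0.16,0.49,0,0,0,0],[0.3,0.16,0.51,0,0,0,0],[0.3,0.16,0.51,0,0,0,0],[0.3,0.16,0.51,0,0,0,0],[0.3,0.16,0.51,0,0,0,0]]
  ]
}}

```text
time_s: 16.38
eef_pos: [0.4594, 0.1076, 0.0227]
orientation: [-180.0, 0.0, 5.3]
contact_force: [0.2, -0.3, -4.2]
grip_width: 0.059
grasp_force: 66.4
```

```bash
python3 - <<'E'
from h import *
from plant import bot
s=bot.snapshot("wrist");np.savez("w6.npz",**s)
st=bot.sense();print(torack(st["eef_pos"]),move(*fromrack(-.026,.08),.019,5.33))
f=s["frame"];hsv=cv2.cvtColor(f,cv2.COLOR_RGB2HSV)
# width of box top per row from saturation (bench is saturated), measured at rows 60 and 130
for v in(30,60,90,120,140):
    g=np.nonzero((hsv[v,100:420,1]<70))[0]+100
    a,b=g.min(),g.max();print(v,a,b,torack(plane(s,a,v,.053)),torack(plane(s,b,v,.053)))
E
```

```text
[-0.1261  0.0853] (array([0.668, 0.036, 0.025]), array([0., 0., 0.]))
30 170 334 [-0.0349  0.1134] [-0.0349  0.0582]
60 172 328 [-0.0443  0.1134] [-0.0442  0.0596]
90 176 322 [-0.0541  0.1127] [-0.0541  0.0611]
120 178 323 [-0.0644  0.1126] [-0.0644  0.0601]
140 179 326 [-0.0716  0.1128] [-0.0716  0.0586]
```

Request:
{"api": "send_rows", "payload": {
  "targets": [
    [[0.3,0,0.037,0,0,0,0],[0.3,0.06,0.037,0,0,0,0],[0.3,0.14,0.037,0,0,0,0],[0.3,0.22,0.037,0,0,0,0],[0.3,0.3,0.037,0,0,0,0],[0.3,0.38,0.037,0,0,0,0],[0.3,0.46,0.037,0,0,0,0],[0.3,0.55,0.037,0,0,0,0],[0.3,0.64,0.037,0,0,0,0],[0.3,0.65,0.037,0.02,0,0,0]]
  ]
}}

```text
time_s: 17.27
eef_pos: [0.5616, 0.1114, 0.0204]
orientation: [-180.0, -0.3, 5.3]
contact_force: [1.9, 0.4, -4.1]
grip_width: 0.0592
grasp_force: 66.4
```

Request:
{"api": "send_rows", "payload": {
  "targets": [
    [[0.8,0,0,0,0,0,0],[0.8,0,0,0,0,0,0],[0.8,0,0,0,0,0,0],[0.8,0,0,0,0,0,0],[0.8,-0.1,0,0,0,0,0],[0.8,-0.2,0,0,0,0,0],[0.8,-0.3,0,0,0,0,0],[0,-0.34,0,0,0,0,0],[0,-0.34,0,0,0,0,0],[0,-0.34,0,0,0,0,0]]
  ]
}}

```text
time_s: 18.1
eef_pos: [0.5073, 0.1062, 0.0203]
orientation: [-180.0, -0.1, 5.3]
contact_force: [1.2, 0.1, 0.8]
grip_width: 0.0325
grasp_force: 0.0
```

Request:
{"api": "send_rows", "payload": {
  "targets": [
    [[0,0,0,0,0,0,0],[0,0,0,0,0,0,0],[0,0,0,0,0,0,0],[0,0.05,0,0,0,0,0],[0,0.1,0,0,0,0,0],[0,0.13,0,0,0,0,0],[0,0.16,0,0,0,0,0],[0,0.19,0,0,0,0,0],[0,0.22,0,0,0,0,0],[0,0.22,0,0,0,0,0]]
  ]
}}

```text
time_s: 18.93
eef_pos: [0.5404, 0.1093, 0.0197]
orientation: [180.0, -0.1, 5.3]
contact_force: [-0.1, 0.0, -0.1]
grip_width: 0.0
grasp_force: 0.0
```

```bash
python3 - <<'E'
from h import *
from plant import bot
s=bot.snapshot("wrist");np.savez("w7.npz",**s);a=bot.snapshot("side")
z=lambda I:cv2.resize(np.ascontiguousarray(I[...,::-1]),(400,300),interpolation=cv2.INTER_CUBIC)
cv2.imwrite("pics/m7.png",np.vstack([z(s["frame"]),z(a["frame"][140:260,180:340])]))
print(torack(bot.sense()["eef_pos"]))
E
```

```text
[-0.0458  0.0793]
```

View pics/m7.png

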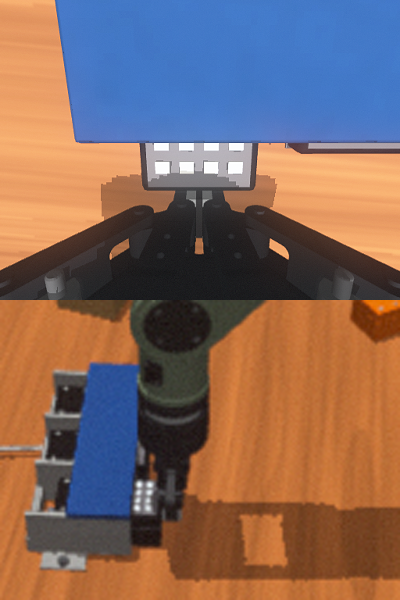

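The unit sits straight in the left bay, its end at wrist row 188 of the half-size view, and still has to go in about 18 mm.

Request:
{"api": "send_rows", "payload": {
  "targets": [
    [[0,0.013,0,0,0,0,0],[0,0.026,0,0,0,0,0],[0,0.039,0,0,0,0,0],[0,0.052,0,0,0,0,0],[0,0.065,0,0,0,0,0],[0,0.078,0,0,0,0,0],[0,0.091,0,0,0,0,0],[0,0.104,0,0,0,0,0],[0,0.117,0,0,0,0,0],[0,0.13,0,0,0,0,0]]
  ]
}}

```text
time_s: 19.87
eef_pos: [0.5591, 0.111, 0.0198]
orientation: [180.0, 0.0, 5.3]
contact_force: [-2.1, -0.6, 0.4]
grip_width: 0.0003
grasp_force: 1.0
```

Request:
{"api": "send_rows", "payload": {
  "targets": [
    [[0,0.004,0,0,0,0,0],[0,0.008,0,0,0,0,0],[0,0.012,0,0,0,0,0],[0,0.016,0,0,0,0,0],[0,0.02,0,0,0,0,0],[0,0.024,0,0,0,0,0],[0,0.026,0,0,0,0,0],[0,0.026,0,0,0,0,0],[0,0.026,0,0,0,0,0],[0,0.026,0,0,0,0,0]]
  ]
}}

```text
time_s: 20.7
eef_pos: [0.5612, 0.1112, 0.0198]
orientation: [180.0, 0.2, 5.3]
contact_force: [-6.1, -1.1, 3.7]
grip_width: 0.0002
grasp_force: 3.1
```

```bash
python3 - <<'E'
from h import *
from plant import bot
print(torack(bot.sense()["eef_pos"]))
E
```

```text
[-0.0245  0.0793]
```

Request:
{"api": "send_rows", "payload": {
  "targets": [
    [[0,0.006,0,0,0,0,0],[0,0.012,0,0,0,0,0],[0,0.018,0,0,0,0,0],[0,0.018,0,0,0,0,0],[0,0.018,0,0,0,0,0],[0,0.018,0,0,0,0,0],[0,0.018,0,0,0,0,0],[0,0.018,0,0,0,0,0],[0,0.018,0,0,0,0,0],[0,0.018,0,0,0,0,0]]
  ]
}}

```text
time_s: 21.53
eef_pos: [0.5611, 0.1111, 0.0196]
orientation: [180.0, 0.5, 5.3]
contact_force: [-12.0, -0.3, 8.1]
grip_width: -0.0003
grasp_force: 6.0
```

Request:
{"api": "send_rows", "payload": {
  "targets": [
    [[0,-0.1,0,0,0,0,0],[0,-0.3,0,0,0,0,0],[0,-0.5,0,0,0,0,0],[0,-0.7,0.1,0,0,0,0],[0,-0.9,0.2,-0.2,0,0,0],[0,-0.9,0.3,-0.4,0,0,0],[0,-0.9,0.4,-0.6,0,0,0],[0,-0.9,0.5,-0.8,0,0,0],[0,-0.9,0.53,-1,0,0,0],[0,-0.9,0.53,-1,0,0,0]]
  ]
}}

```text
time_s: 22.37
eef_pos: [0.4434, 0.0189, 0.1759]
orientation: [179.9, -0.9, 5.2]
contact_force: [-0.1, -0.4, 0.3]
grip_width: -0.0002
grasp_force: 0.0
```

```bash
python3 - <<'E'
from h import *
from plant import bot
s=bot.snapshot("wrist");a=bot.snapshot("scene");np.savez("w8.npz",**s)
cv2.imwrite("pics/m8.png",np.vstack([cv2.resize(s["frame"][:230],(668,300)),cv2.resize(a["frame"][170:250,192:370],(668,300),interpolation=cv2.INTER_CUBIC)])[:,:,::-1])
E
```

```text
(no output)
```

View pics/m8.png

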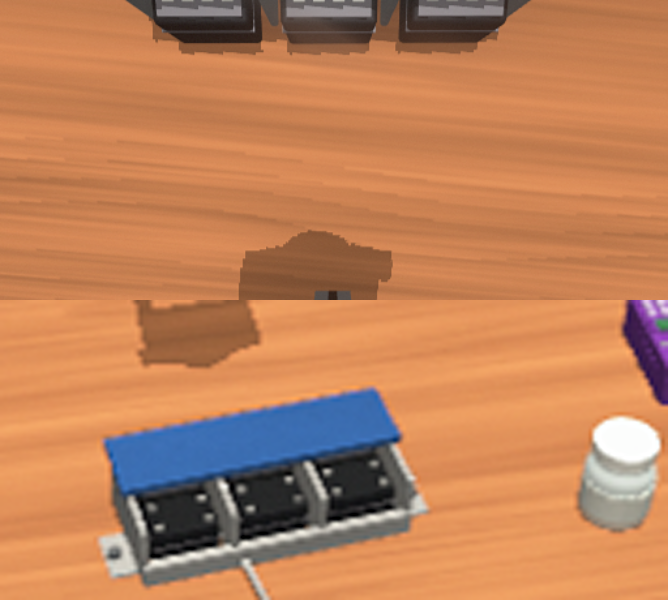

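All three keypad ends line up at row 41 of the wrist crop, and from behind the three boxes sit evenly against the stop rail. The jar and screwdriver look undisturbed.

```bash
python3 -c "
from plant import bot
print(bot.job_done())"
```

```text
the job is handed in; nothing more can be done
None
```

I slid both loose controllers into the two empty bays, keypad ends out, and pushed each against the stop, level with the parked one; the job is handed in at about 22 s, but no verdict was returned.

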